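# Snap the food box lid shut

## Robot

A 7-joint arm with a two-finger parallel gripper is mounted at the origin on a cart in front of the work surface, level with it; the furniture and walls round the work are solid. World frame = base frame: x ahead of the robot, y to its left, z up, the work surface at z = 0. Lengths are in m, angles in rad, forces in N, time in s.
With the tool pointing down it reaches from about 0.425 to 0.925 m from the base axis. Payload 6.8 kg.
Tool frame: the origin (TCP) lies midway between the tips of the shut fingers; the grasp point (between the pads) lies 19 mm behind it; z points along the fingers, y is the direction in which the jaws open and shut (so a half turn about z gives the same grasp; the last joint's range is limited). The gripper opens to 85 mm and grips with 20 to 120 N. Pads are 22 mm wide; open, the fingers measure 114 mm over their backs; the gripper's body (76 mm by 85 mm) begins 54 mm behind the grasp point. The pads swing forward as they close: fully open they stand 13 mm farther back than shut.
Start: joints at [-1.253, 0.477, 0.022, 1.555, -0.011, 1.109, -0.083], TCP at [0.279, 0.615, 0.231] pointing down, gripper open.
Joint ranges: [-2.96, 2.96], [-0.34, 2.1], [-1.41, 1.46], [0.24, 2.44], [-1.37, 4.51], [0.17, 1.92], [-2.96, 2.96]. Speed limits (rad/s): [2.39, 2.39, 3.14, 3.14, 3.14, 3.14, 3.14].

## Interface

Orientations are given as a unit quaternion [w, x, y, z].
In Python, from station import * gives the robot as it stands. The module is installed in compiled form; this text tells all that it offers.
- The arm moves only by the tool jog_arm, never from a script. Its arguments are lists of equal length, an entry for each row: "dp": the shift along the tool's x, y, z in units of 25 mm (1.0 is 25 mm), a list of three; "angular": the turn, a rotation vector about the tool's x, y, z in units of 5 degrees (1.0 is 5 degrees), a list of three; "claw": the finger opening in mm, from 0 to 85.4. A call has exactly 5 rows; each row is the pose to reach, as a shift and turn from the pose commanded when the call began, along the tool's axes at that moment; what a row does not reach only later rows make up. A row lasts 1/10 s, in which the tool goes at most 50 mm and 8.59 degrees, less where a joint would pass 70% of its speed; a pose out of reach is approached as far as the arm can. A call with a gripper value outside its range is refused whole. The fingers move at their own pace and stop on an object; "grip_force" is the grip in N (left out, the last holds). Time passes only in rows, so rows that repeat a pose let the fingers close, or fill a call up. It gives the time, the measured TCP pose, the force and the opening at its end, in the units of the state.
- get_obs(): the state, without advancing time (a new reading comes with each control period).
- read_camera(name): name is "side" or "top"; returns a dict with "pixels" (400x640x3 uint8, blue, green, red), "camera_matrix" (3x3 intrinsics, pixels), "rvec" (rotation vector, rad) and "tvec" (3), from world to camera coordinates, as OpenCV has them. Camera axes: x right, y down, z forward; pixel columns grow to the right and rows downward; lengths in m; the calibration is good to about 2 mm. A picture is of the moment at which its call begins. There is no depth.
- hand_in(): hands the job in, once; it reports no verdict.
The state is a dict: "t": time; "q": joint angles; "joint_vel": joint speeds; "joint_torque": joint torques, N m; "eef_pos": TCP position; "tool_rot": TCP orientation; "contact_force": force on the tool from outside, world axes, zero at the start; "torque": the same for the moment, N m; "gripper_width": opening from 0.0 (shut) to 1.0 (fully open).
Only numpy, scipy, OpenCV 4.12 (cv2) and the standard library are available. Lean on these libraries where they do the work, as an engineer would, in place of code of your own. Each camera call takes 0.05 s, during which the arm holds its last target.

## Task

All four corners of the food box's lid have sprung up: press around the rim with the fingertips, corner by corner, until every corner clicks shut and stays flush. Leave the box standing where it is, without lifting, tipping or shoving it, and do not disturb the things around it.

Things in the scene. Friction and masses are not known exactly. Their poses are not given: they have to be found in the camera images.
- food_box: white plastic food box with grey snap-fit lid, 130 (x) x 180 (y) x 77 mm high, loose on the worktop, 0.8 to 1.1 kg; origin at the centre of its underside, z up. The lid's flat rim, 22 mm wide, is 76 mm above the worktop when shut; each side has a short fixed middle piece, and the four rounded corners are separate springy sections. The panel inside is sunk 6 mm below the rim.
- near_left (a joint): rim corner on the box's -x, +y side, rad: 0 = shut, flush; about 0.2 = sprung up (its tip about 10 mm high). Flexes on the line between the middles of its two sides, 33 mm inboard of the pad. Pressed straight down on the pad it resists with up to about 6 N, snaps past a catch at about 0.09 (pad 4 mm down) and stays; let go sooner it springs up again. Hard stop at 0, pad 6.5 mm down.
- near_left_pad (a point): centre of the top of the round thumb pad (22 mm across, 1.5 mm above the rim) on that corner, at x -51, y 76 mm in the box's frame; 77.5 mm above the worktop when shut, about 84 mm when sprung up. Moves with the corner.
- near_right (a joint): rim corner on the box's -x, -y side, rad: 0 = shut, flush; about 0.2 = sprung up (its tip about 10 mm high). Flexes on the line between the middles of its two sides, 33 mm inboard of the pad. Pressed straight down on the pad it resists with up to about 6 N, snaps past a catch at about 0.09 (pad 4 mm down) and stays; let go sooner it springs up again. Hard stop at 0, pad 6.5 mm down.
- near_right_pad (a point): centre of the top of the round thumb pad (22 mm across, 1.5 mm above the rim) on that corner, at x -51, y -76 mm in the box's frame; 77.5 mm above the worktop when shut, about 84 mm when sprung up. Moves with the corner.
- far_right (a joint): rim corner on the box's +x, -y side, rad: 0 = shut, flush; about 0.2 = sprung up (its tip about 10 mm high). Flexes on the line between the middles of its two sides, 33 mm inboard of the pad. Pressed straight down on the pad it resists with up to about 6 N, snaps past a catch at about 0.09 (pad 4 mm down) and stays; let go sooner it springs up again. Hard stop at 0, pad 6.5 mm down.
- far_right_pad (a point): centre of the top of the round thumb pad (22 mm across, 1.5 mm above the rim) on that corner, at x 51, y -76 mm in the box's frame; 77.5 mm above the worktop when shut, about 84 mm when sprung up. Moves with the corner.
- far_left (a joint): rim corner on the box's +x, +y side, rad: 0 = shut, flush; about 0.2 = sprung up (its tip about 10 mm high). Flexes on the line between the middles of its two sides, 33 mm inboard of the pad. Pressed straight down on the pad it resists with up to about 6 N, snaps past a catch at about 0.09 (pad 4 mm down) and stays; let go sooner it springs up again. Hard stop at 0, pad 6.5 mm down.
- far_left_pad (a point): centre of the top of the round thumb pad (22 mm across, 1.5 mm above the rim) on that corner, at x 51, y 76 mm in the box's frame; 77.5 mm above the worktop when shut, about 84 mm when sprung up. Moves with the corner.
- yoghurt_pot: bystander: yoghurt pot, 72 mm across, 71 mm high, beyond the box; origin under its centre
- tomato: bystander: tomato, 62 mm, to the right of the box; origin under its centre
- cup: bystander: small cup with a handle, 74x96x54 mm, beyond the box; origin under its centre
- teaspoon: bystander: teaspoon, 132x28x11 mm, flat on the worktop on the robot's side of the box; origin under its centre
Not all that is in view belongs to the job. There is more than one size of the food_box; the job needs the larger.

How it is judged:
At the end, for the whole second after the job is handed in: All four rim corners are snapped shut (each angle below 0.03 rad); the box stands level (within 0.05 rad), at rest, within 40 mm of where it stood (value of joint each of near_left, near_right, far_right, far_left below 0.03 rad and distance of food_box from where it was at the start of the episode below 0.04 m and angle between food_box's own z axis and vertical below 0.05 rad and linear speed of food_box below 0.02 m/s); the robot touches nothing.
It fails at once if the food box is lifted (more than 15 mm off the worktop) (height (world z) of food_box above 0.015 m).
It fails at once if the food box is tipped (more than 0.2 rad) (angle between food_box's own z axis and vertical above 0.2 rad).
It fails at once if the food box is shoved more than 60 mm from its place (distance of food_box from where it was at the start of the episode above 0.06 m).
It fails at once if the yoghurt pot, tomato, cup or teaspoon is disturbed (moved more than 30 mm) (distance of any of yoghurt_pot, tomato, cup, teaspoon from where it was at the start of the episode above 0.03 m).
It also fails if it takes over 37 s, if anything falls off the work surface, if the arm or the gripper's body presses on something with over 40 N, if the wrist force passes 120 N, or if a joint passes its speed limit or range.

## Working session

There is one attempt and no reset: what is moved stays moved. The work goes in short steps, Python scripts to look and compute and a tool call to move; the robot and the scene stay as the last step left them, time stands still between calls to the robot, and variables do not carry over. Pictures are saved under pics/ and viewed, and the job is handed in when it is done.

Besides the shell and the picture viewer there is one more tool, called by a JSON object that holds its "name" and its "arguments", one argument or row to a line. jog_arm: Moves the arm, as the interface text tells. Its arguments: {"type":"object","properties":{"dp":{"type":"array","items":{"type":"array","items":{"type":"number"}}},"angular":{"type":"array","items":{"type":"array","items":{"type":"number"}}},"claw":{"type":"array","items":{"type":"number"}},"grip_force":{"type":"number"}},"required":["dp","angular","claw"]}

```bash
mkdir -p pics
python3 - <<'E'
from station import *
import cv2,pickle
for n in("side","top"):
    d=read_camera(n); cv2.imwrite(f"pics/{n}0.png",d["pixels"]); pickle.dump(d,open(f"{n}0.pkl","wb"))
    print(n,d["camera_matrix"],d["rvec"],d["tvec"])
print(get_obs())
E
```

```text
side [[420.13525635   0.         322.96986884]
 [  0.         420.13525635 190.58977536]
 [  0.           0.           1.        ]] [ 2.30727439 -1.30845623  0.35460202] [-0.32726124  0.42892667  0.78412096]
top [[417.37424667   0.         318.94215928]
 [  0.         417.37424667 197.05109967]
 [  0.           0.           1.        ]] [ 2.12885516 -2.05704257  0.25808662] [-0.06572907  0.58321303  0.77365063]
{'t': 0.1, 'q': array([-1.25306732,  0.47770709,  0.02235221,  1.55633759, -0.01147055,
        1.1093102 , -0.08309451]), 'joint_vel': array([ 0.00017613, -0.00209836,  0.00036784, -0.00218629,  0.0008037 ,
        0.00030298,  0.00019213]), 'joint_torque': array([ 4.34010537e-03, -5.97758174e+01,  1.61327954e+00, -2.81956673e+01,
        1.27175439e-02,  4.99761154e-03,  4.05465570e-06]), 'eef_pos': array([0.27863067, 0.6142281 , 0.23043641]), 'tool_rot': array([-9.91038162e-05,  2.11294598e-01,  9.77422082e-01, -8.10931305e-04]), 'contact_force': array([ 0.37332391, -0.00140977, -0.29190294]), 'torque': array([-0.03546783, -0.03084313, -0.01661749]), 'gripper_width': 0.9998841047969984}
```

View pics/side0.png

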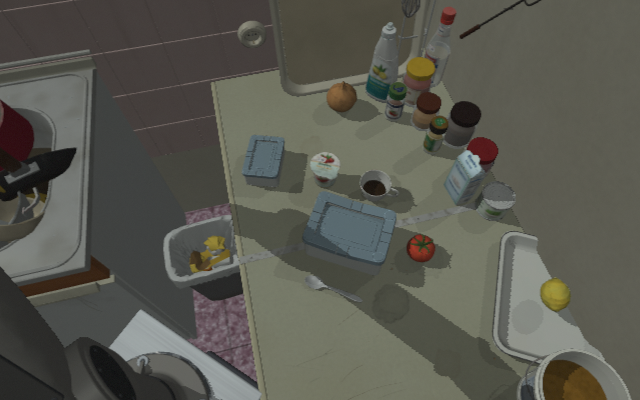

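View pics/top0.png

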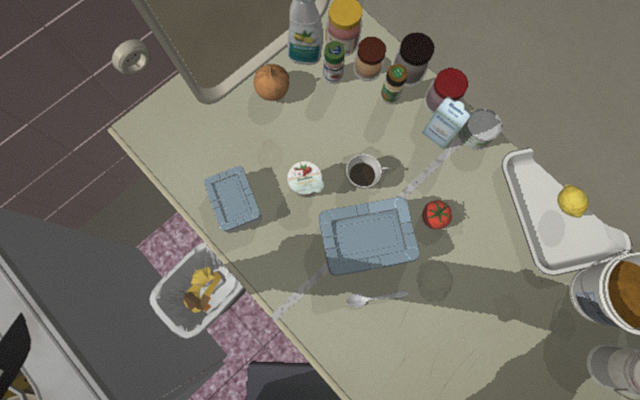

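Candidates: the larger box is at top (369,236) / side (350,232). The smaller one, a distractor, is at top (232,197) / side (264,160). I choose the larger and check it in a crop.

Run:
```python
import cv2,pickle,numpy as np
t=pickle.load(open("top0.pkl","rb"))["pixels"];s=pickle.load(open("side0.pkl","rb"))["pixels"]
a=cv2.resize(t[185:285,305:435],None,fx=6,fy=6,interpolation=cv2.INTER_CUBIC)
b=cv2.resize(s[180:280,290:420],None,fx=6,fy=6,interpolation=cv2.INTER_CUBIC)
cv2.imwrite("pics/ct.png",cv2.convertScaleAbs(a,alpha=1.5));cv2.imwrite("pics/cs.png",cv2.convertScaleAbs(b,alpha=1.5))
for n in("top","side"):
    d=pickle.load(open(n+"0.pkl","rb"));R=cv2.Rodrigues(d["rvec"])[0];print(n,(-R.T@d["tvec"].reshape(3)),R.T@[0,0,1])
    for p in([0,0,0],[.5,0,0],[.5,.2,0],[.6,0,0]):print(p,cv2.projectPoints(np.float64([p]),d["rvec"],d["tvec"],d["camera_matrix"],None)[0].ravel())
```

```text
top [ 0.38171521 -0.04725792  0.89165758] [ 0.24069888  0.00186096 -0.97059805]
[0, 0, 0] [283.48219578 511.68679042]
[0.5, 0, 0] [296.08044826 242.89812199]
[0.5, 0.2, 0] [202.81087222 239.69876603]
[0.6, 0, 0] [298.20373872 197.59688535]
side [ 0.14337601 -0.29888327  0.89220838] [ 0.43582448  0.26434812 -0.86033546]
[0, 0, 0] [147.62194356 420.41046128]
[0.5, 0, 0] [293.52136975 215.55076599]
[0.5, 0.2, 0] [226.6739206  179.18163712]
[0.6, 0, 0] [315.40375044 184.82536866]
```

View pics/ct.png

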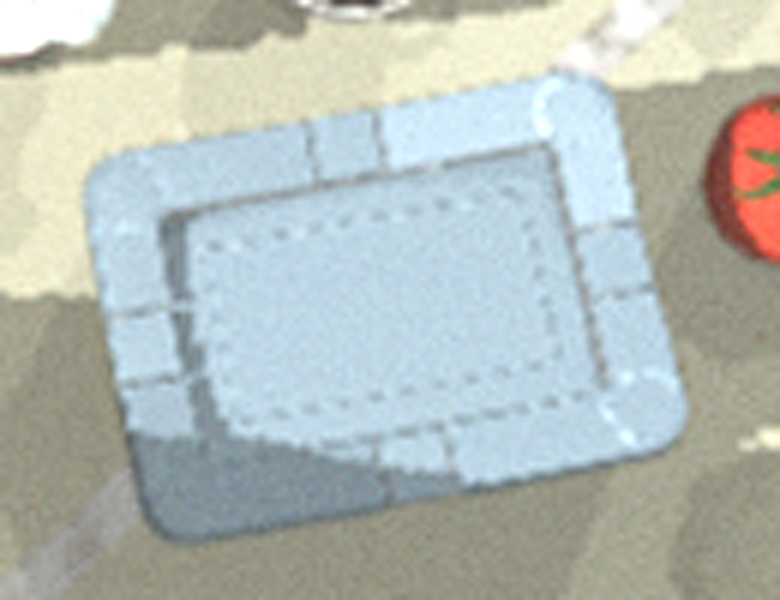

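View pics/cs.png

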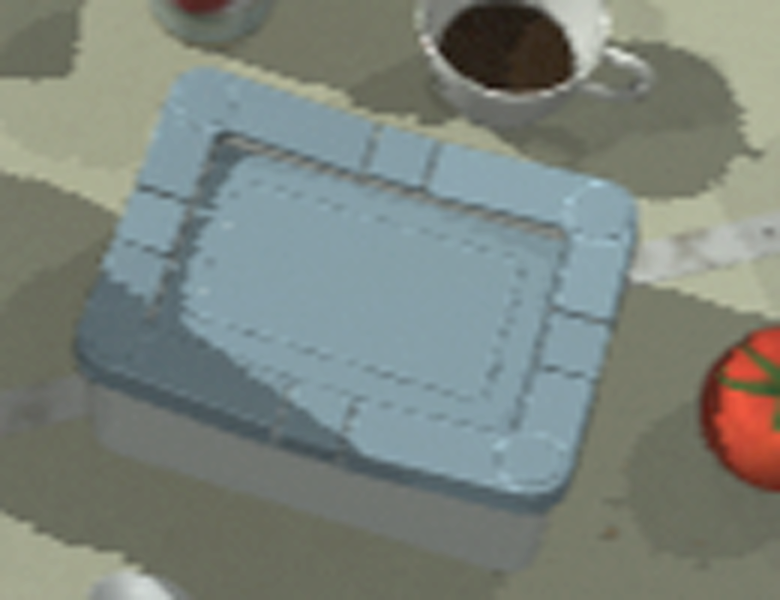

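Both crops show the larger box: grey lid, near-left corner in shadow, and four pads. In the top crop the pads are at about (125,190), (578,108), (648,405) and (180,500). Next I fit the pose from the fixed middle pieces and pads in both views.

```bash
cat > fit.py <<'E'
import cv2,pickle,numpy as np
from scipy.optimize import least_squares
D={n:pickle.load(open(n+"0.pkl","rb")) for n in("top","side")}
off={"top":(305,185),"side":(290,180)}
# order far,right,left,near mids; pads fl,fr,nr,nl
M={"top":[(347,147),(616,262),(148,345),(418,465)],"side":[(399,158),(577,344),(154,224),(315,418)]}
P={"top":[(125,190),(578,108),(648,405),(180,500)],"side":[(205,105),(600,207),(530,457),(115,335)]}
mid=np.array([[54,0],[0,-79],[0,79],[-54,0]])/1e3
pad=np.array([[51,76],[51,-76],[-51,-76],[-51,76]])/1e3
def px(n,a): return (np.array(a,float)+.5)/6-.5+off[n]
def proj(n,p): d=D[n]; return cv2.projectPoints(np.float64(p),d["rvec"],d["tvec"],d["camera_matrix"],None)[0][:,0]
def W(v,l,z):
    c,s=np.cos(v[2]),np.sin(v[2]); return np.c_[l@np.array([[c,s],[-s,c]])+v[:2],np.full(len(l),z)]
def res(v): return np.concatenate([np.r_[(proj(n,W(v,mid,v[3]))-px(n,M[n])),.5*(proj(n,W(v,pad,v[4]))-px(n,P[n]))].ravel() for n in D])
if __name__=="__main__":
    r=least_squares(res,[.52,-.1,.2,.076,.084],loss="soft_l1");v=r.x;print(v.round(4));print(r.fun.reshape(2,8,2).round(1).tolist())
    print("pads fl fr nr nl\n",W(v,pad,v[4]).round(4))
    for n in D:
        im=D[n]["pixels"].copy();im=cv2.resize(im,None,fx=4,fy=4,interpolation=cv2.INTER_CUBIC)
        out=np.array([[65,90],[65,-90],[-65,-90],[-65,90]])/1e3
        for l,z in((out,.076),(out-np.sign(out)*.022,.076),(out,0)):
            cv2.polylines(im,[((proj(n,W(v,l,z))+.5)*4-.5).round().astype(int)],True,(0,0,255),1)
        for q in proj(n,W(v,pad,.084)): cv2.circle(im,tuple(((q+.5)*4-.5).round().astype(int)),4,(0,255,0),1)
        x,y=off[n]; cv2.imwrite(f"pics/fit_{n}.png",im[y*4-20:y*4+440,x*4-20:x*4+560])
E
python3 fit.py; python3 -c "
import cv2,numpy as np
cv2.imwrite('pics/fit.png',cv2.resize(np.vstack([cv2.imread('pics/fit_top.png'),cv2.imread('pics/fit_side.png')]),None,fx=.64,fy=.64))"
```

```text
[ 0.5096 -0.1446  0.2218  0.0757  0.085 ]
[[[-0.4, 0.0], [-0.5, -0.2], [-0.7, 0.8], [-0.4, 0.5], [-0.1, 0.2], [-0.3, 0.0], [-0.0, 0.6], [0.4, 0.1]], [[1.0, -0.2], [0.3, 0.3], [0.1, -0.4], [0.8, -0.3], [0.1, -0.8], [0.6, 0.2], [0.6, 0.5], [0.1, 0.0]]]
pads fl fr nr nl
 [[ 0.5426 -0.0593  0.085 ]
 [ 0.576  -0.2076  0.085 ]
 [ 0.4765 -0.23    0.085 ]
 [ 0.4431 -0.0817  0.085 ]]
```

View pics/fit_top.png

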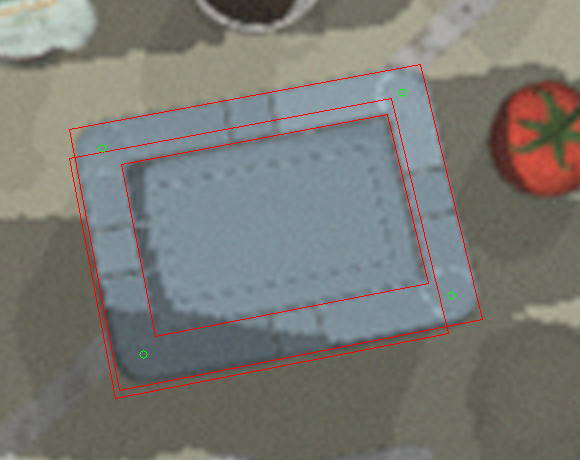

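View pics/fit_side.png

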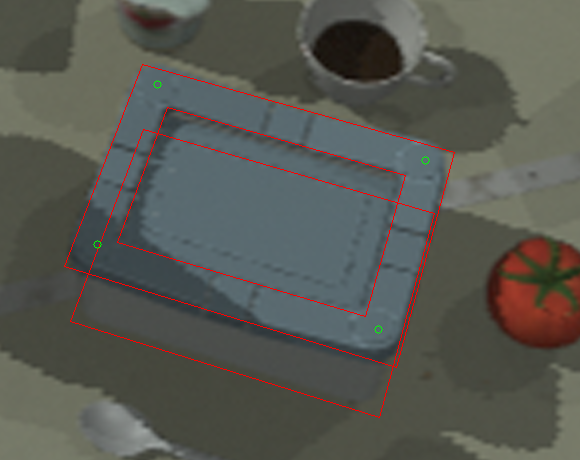

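The fit agrees with the pictures to about 2 mm. It gives the rim at 75.7 mm and the pads at about 85 mm, against 76 and 84 in the text. Next I work out the moves.

```bash
cat > mv.py <<'E'
from station import *
import numpy as np,sys
from scipy.spatial.transform import Rotation as Rn
o=get_obs();R=Rn.from_quat(np.roll(o["tool_rot"],-1))
print("t",o["t"],"pos",o["eef_pos"].round(4),"F",o["contact_force"].round(1),"w",round(o["gripper_width"],2),"tilt",R.as_matrix()[:,2].round(3),"x",R.as_matrix()[:,0].round(3))
P=dict(fl=(.5426,-.0593),fr=(.576,-.2076),nr=(.4765,-.23),nl=(.4431,-.0817))
for a in sys.argv[1:]:
    n,z=a.split(",");t=np.array([*P[n],float(z)]);print(a,(R.inv().apply(t-o["eef_pos"])/.025).round(2).tolist())
E
python3 mv.py fl,.2 nl,.2
```

```text
t 0.1 pos [0.2786 0.6142 0.2304] F [ 0.4 -0.  -0.3] w 1.0 tilt [-0.001 -0.002 -1.   ] x [-0.911  0.413 -0.   ]
fl,.2 [-20.74, -20.17, 1.25]
nl,.2 [-17.49, -22.63, 1.26]
```

{"name": "jog_arm", "arguments": {
  "dp": [
    [-1.4,-1.35,0],
    [-2.8,-2.7,0],
    [-4.2,-4.05,0],
    [-5.6,-5.4,0],
    [-7,-6.75,0]
  ],
  "angular": [
    [0,0,0],
    [0,0,0],
    [0,0,0],
    [0,0,0],
    [0,0,0]
  ],
  "claw": [0,0,0,0,0],
  "grip_force": 20
}}

```text
t: 0.6
eef_pos: [0.3688, 0.3866, 0.231]
tool_rot: [-0.0, 0.211, 0.977, -0.0]
contact_force: [1.0, -0.0, 0.8]
gripper_width: 0.144
```

{"name": "jog_arm", "arguments": {
  "dp": [
    [-1.4,-1.35,0],
    [-2.8,-2.7,0],
    [-4.2,-4.05,0],
    [-5.6,-5.4,0],
    [-7,-6.75,0]
  ],
  "angular": [
    [0,0,0],
    [0,0,0],
    [0,0,0],
    [0,0,0],
    [0,0,0]
  ],
  "claw": [0,0,0,0,0]
}}

```text
t: 1.1
eef_pos: [0.4583, 0.1608, 0.2312]
tool_rot: [-0.0, 0.211, 0.977, 0.0]
contact_force: [0.8, 1.0, -0.5]
gripper_width: -0.0
```

```bash
python3 mv.py fl,.13 fl,.09
```

```text
t 1.1 pos [0.4583 0.1608 0.2312] F [ 0.8  1.  -0.5] w -0.0 tilt [-0.  0. -1.] x [-0.911  0.413  0.   ]
fl,.13 [-6.71, -6.63, 4.05]
fl,.09 [-6.71, -6.63, 5.65]
```

{"name": "jog_arm", "arguments": {
  "dp": [
    [-1.35,-1.35,0.2],
    [-2.7,-2.7,0.8],
    [-4.05,-4,1.8],
    [-5.4,-5.3,3],
    [-6.71,-6.65,4.05]
  ],
  "angular": [
    [0,0,0],
    [0,0,0],
    [0,0,0],
    [0,0,0],
    [0,0,0]
  ],
  "claw": [0,0,0,0,0]
}}

```text
t: 1.6
eef_pos: [0.5388, -0.049, 0.1352]
tool_rot: [0.0, 0.211, 0.977, 0.0]
contact_force: [0.7, 0.7, 0.0]
gripper_width: 0.003
```

{"name": "jog_arm", "arguments": {
  "dp": [
    [0,0,0.2],
    [0,0,0.5],
    [0,0,0.8],
    [0,0,0.8],
    [0,0,0.8]
  ],
  "angular": [
    [0,0,0],
    [0,0,0],
    [0,0,0],
    [0,0,0],
    [0,0,0]
  ],
  "claw": [0,0,0,0,0]
}}

```text
t: 2.1
eef_pos: [0.5385, -0.0462, 0.1166]
tool_rot: [0.0, 0.21, 0.978, 0.0]
contact_force: [-0.4, 0.4, -0.2]
gripper_width: 0.001
```

```bash
python3 mv.py fl,.09 fl,.0775
python3 - <<'E'
from station import *
import cv2,numpy as np
L=[]
for n,(x,y) in(("top",(305,185)),("side",(290,170))):
    im=read_camera(n)["pixels"][y-25:y+100,x-10:x+130];L.append(cv2.resize(im,None,fx=4,fy=4,interpolation=cv2.INTER_CUBIC))
cv2.imwrite("pics/fl1.png",cv2.resize(cv2.convertScaleAbs(np.hstack(L),alpha=1.5),(800,357)))
E
```

```text
t 2.1 pos [ 0.5385 -0.0462  0.1166] F [-0.4  0.4 -0.2] w 0.0 tilt [ 0.     0.001 -1.   ] x [-0.912  0.411 -0.   ]
fl,.09 [-0.36, -0.41, 1.06]
fl,.0775 [-0.36, -0.41, 1.56]
```

View pics/fl1.png

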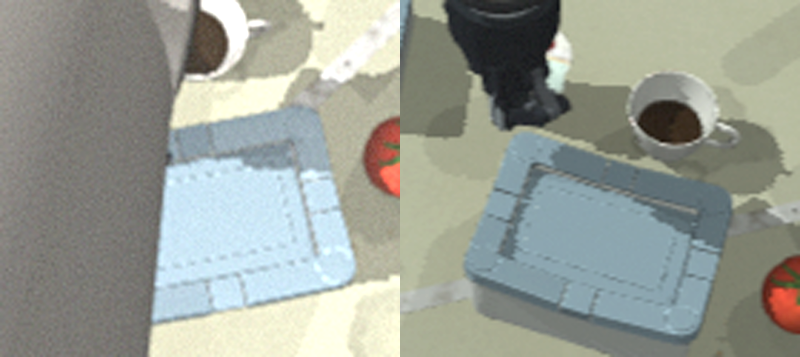

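The tool stopped 13 mm short in y because of the speed limit. I correct sideways, then go down.

{"name": "jog_arm", "arguments": {
  "dp": [
    [-0.36,-0.41,0],
    [-0.36,-0.41,0.3],
    [-0.36,-0.41,0.7],
    [-0.36,-0.41,1.0],
    [-0.36,-0.41,1.0]
  ],
  "angular": [
    [0,0,0],
    [0,0,0],
    [0,0,0],
    [0,0,0],
    [0,0,0]
  ],
  "claw": [0,0,0,0,0]
}}

```text
t: 2.7
eef_pos: [0.5412, -0.0604, 0.0896]
tool_rot: [-0.002, 0.211, 0.977, -0.0]
contact_force: [-0.7, -0.4, -0.4]
gripper_width: 0.0
```

```bash
python3 mv.py fl,.084 fl,.0775
python3 - <<'E'
from station import *
import cv2
im=read_camera("side")["pixels"][140:290,280:430];cv2.imwrite("pics/fl2.png",cv2.convertScaleAbs(cv2.resize(im,None,fx=4,fy=4,interpolation=cv2.INTER_CUBIC),alpha=1.7))
E
```

```text
t 2.7 pos [ 0.5412 -0.0604  0.0896] F [-0.7 -0.4 -0.4] w 0.0 tilt [-0.003  0.    -1.   ] x [-0.911  0.413  0.003]
fl,.084 [-0.03, 0.06, 0.22]
fl,.0775 [-0.03, 0.06, 0.48]
```

View pics/fl2.png

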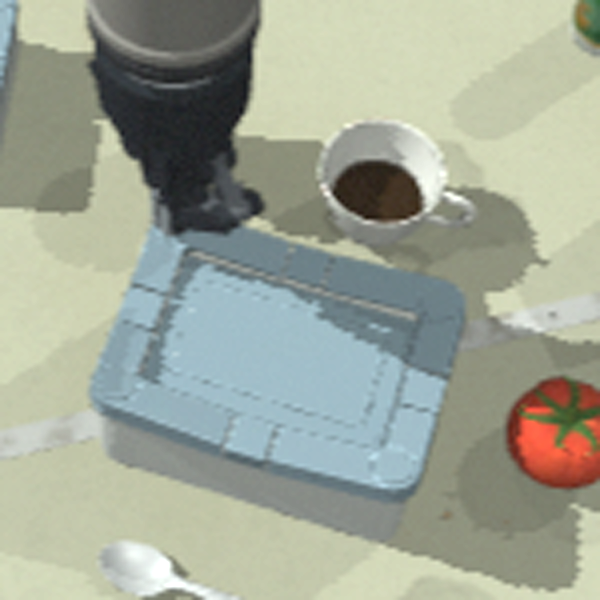

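Fingertips (about (205,220) in the crop) stand over the far-left corner, 5 mm above it. I press in small steps.

{"name": "jog_arm", "arguments": {
  "dp": [
    [0,0,0.15],
    [0,0,0.25],
    [0,0,0.33],
    [0,0,0.4],
    [0,0,0.4]
  ],
  "angular": [
    [0,0,0],
    [0,0,0],
    [0,0,0],
    [0,0,0],
    [0,0,0]
  ],
  "claw": [0,0,0,0,0]
}}

```text
t: 3.25
eef_pos: [0.5433, -0.06, 0.0817]
tool_rot: [0.001, 0.211, 0.977, 0.0]
contact_force: [1.4, 1.7, 2.8]
gripper_width: -0.0
```

{"name": "jog_arm", "arguments": {
  "dp": [
    [0,0,0.05],
    [0,0,0.1],
    [0,0,0.15],
    [0,0,0.15],
    [0,0,0.15]
  ],
  "angular": [
    [0,0,0],
    [0,0,0],
    [0,0,0],
    [0,0,0],
    [0,0,0]
  ],
  "claw": [0,0,0,0,0]
}}

```text
t: 3.75
eef_pos: [0.542, -0.0609, 0.0774]
tool_rot: [-0.0, 0.211, 0.977, -0.0]
contact_force: [-1.4, 0.1, 2.6]
gripper_width: -0.002
```

{"name": "jog_arm", "arguments": {
  "dp": [
    [0,0,0.05],
    [0,0,0.1],
    [0,0,0.1],
    [0,0,0.1],
    [0,0,0.1]
  ],
  "angular": [
    [0,0,0],
    [0,0,0],
    [0,0,0],
    [0,0,0],
    [0,0,0]
  ],
  "claw": [0,0,0,0,0]
}}

```text
t: 4.25
eef_pos: [0.5422, -0.0608, 0.0765]
tool_rot: [-0.0, 0.212, 0.977, 0.0]
contact_force: [-6.6, 0.8, 20.8]
gripper_width: -0.001
```

Hard stop reached at 20 N. I lift and go to near-left.

{"name": "jog_arm", "arguments": {
  "dp": [
    [0,0,-0.7],
    [0.4,-0.3,-1.3],
    [1.5,-1.1,-1.3],
    [2.6,-1.9,-1.3],
    [3.27,-2.4,-1.3]
  ],
  "angular": [
    [0,0,0],
    [0,0,0],
    [0,0,0],
    [0,0,0],
    [0,0,0]
  ],
  "claw": [0,0,0,0,0]
}}

```text
t: 4.75
eef_pos: [0.4404, -0.0821, 0.1071]
tool_rot: [-0.001, 0.212, 0.977, -0.0]
contact_force: [0.4, 0.3, 0.3]
gripper_width: -0.002
```

{"name": "jog_arm", "arguments": {
  "dp": [
    [0,0,0],
    [0,0,0.3],
    [0,0,0.6],
    [0,0,0.6],
    [0,0,0.6]
  ],
  "angular": [
    [0,0,0],
    [0,0,0],
    [0,0,0],
    [0,0,0],
    [0,0,0]
  ],
  "claw": [0,0,0,0,0]
}}

```text
t: 5.25
eef_pos: [0.4436, -0.0814, 0.092]
tool_rot: [-0.0, 0.211, 0.977, -0.0]
contact_force: [0.3, -0.0, 0.7]
gripper_width: 0.0
```

```bash
python3 mv.py nl,.084 nl,.0765
python3 - <<'E'
from station import *
import cv2,pickle
d=read_camera("side");pickle.dump(d,open("side1.pkl","wb"))
im=d["pixels"][140:290,280:430];cv2.imwrite("pics/nl1.png",cv2.convertScaleAbs(cv2.resize(im,None,fx=4,fy=4,interpolation=cv2.INTER_CUBIC),alpha=1.7))
E
```

```text
t 5.25 pos [ 0.4436 -0.0814  0.092 ] F [ 0.3 -0.   0.7] w 0.0 tilt [-0.001 -0.    -1.   ] x [-0.911  0.413  0.001]
nl,.084 [0.01, -0.02, 0.32]
nl,.0765 [0.01, -0.02, 0.62]
```

View pics/nl1.png

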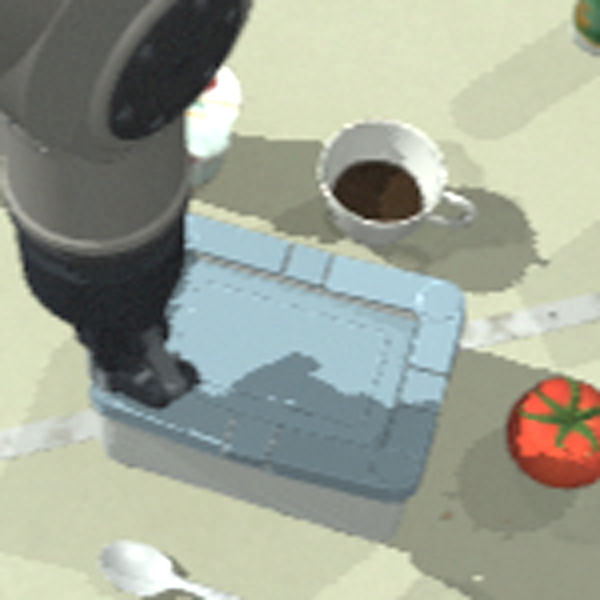

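The box has not moved: its right edge and corner at (460,310) are as before. The fingertips at (150,385) stand over the near-left pad, so I press there.

{"name": "jog_arm", "arguments": {
  "dp": [
    [0,0,0.2],
    [0,0,0.35],
    [0,0,0.45],
    [0,0,0.55],
    [0,0,0.6]
  ],
  "angular": [
    [0,0,0],
    [0,0,0],
    [0,0,0],
    [0,0,0],
    [0,0,0]
  ],
  "claw": [0,0,0,0,0]
}}

```text
t: 5.8
eef_pos: [0.4432, -0.0815, 0.0772]
tool_rot: [-0.0, 0.211, 0.977, -0.0]
contact_force: [-1.4, 0.6, 5.5]
gripper_width: 0.0
```

{"name": "jog_arm", "arguments": {
  "dp": [
    [0,0,0.04],
    [0,0,0.06],
    [0,0,0.06],
    [0,0,0.06],
    [0,0,0.06]
  ],
  "angular": [
    [0,0,0],
    [0,0,0],
    [0,0,0],
    [0,0,0],
    [0,0,0]
  ],
  "claw": [0,0,0,0,0]
}}

```text
t: 6.3
eef_pos: [0.4431, -0.0814, 0.0767]
tool_rot: [-0.0, 0.211, 0.977, 0.0]
contact_force: [-3.5, 0.5, 13.2]
gripper_width: 0.004
```

{"name": "jog_arm", "arguments": {
  "dp": [
    [0,0,-0.7],
    [0,0,-1.3],
    [-1.0,-1.3,-1.3],
    [-2.0,-2.6,-1.3],
    [-3.0,-4.0,-1.3]
  ],
  "angular": [
    [0,0,0],
    [0,0,0],
    [0,0,0],
    [0,0,0],
    [0,0,0]
  ],
  "claw": [0,0,0,0,0]
}}

```text
t: 6.8
eef_pos: [0.4711, -0.2045, 0.1088]
tool_rot: [0.001, 0.21, 0.978, 0.0]
contact_force: [1.2, 0.7, 0.1]
gripper_width: 0.001
```

{"name": "jog_arm", "arguments": {
  "dp": [
    [-0.67,-0.85,0],
    [-0.67,-0.85,0],
    [-0.67,-0.85,0.3],
    [-0.67,-0.85,0.6],
    [-0.67,-0.85,0.6]
  ],
  "angular": [
    [0,0,0],
    [0,0,0],
    [0,0,0],
    [0,0,0],
    [0,0,0]
  ],
  "claw": [0,0,0,0,0]
}}

```text
t: 7.3
eef_pos: [0.4756, -0.2279, 0.092]
tool_rot: [-0.002, 0.21, 0.978, 0.0]
contact_force: [-1.1, -0.5, 0.1]
gripper_width: 0.003
```

```bash
python3 mv.py nr,.084 nr,.0765
python3 - <<'E'
from station import *
import cv2,pickle
d=read_camera("side")
im=d["pixels"][140:290,280:430];cv2.imwrite("pics/nr1.png",cv2.convertScaleAbs(cv2.resize(im,None,fx=4,fy=4,interpolation=cv2.INTER_CUBIC),alpha=1.7))
E
```

```text
t 7.3 pos [ 0.4756 -0.2279  0.092 ] F [-1.1 -0.5  0.1] w 0.0 tilt [-0.003  0.002 -1.   ] x [-0.912  0.411  0.003]
nr,.084 [-0.07, -0.06, 0.32]
nr,.0765 [-0.07, -0.06, 0.62]
```

View pics/nr1.png

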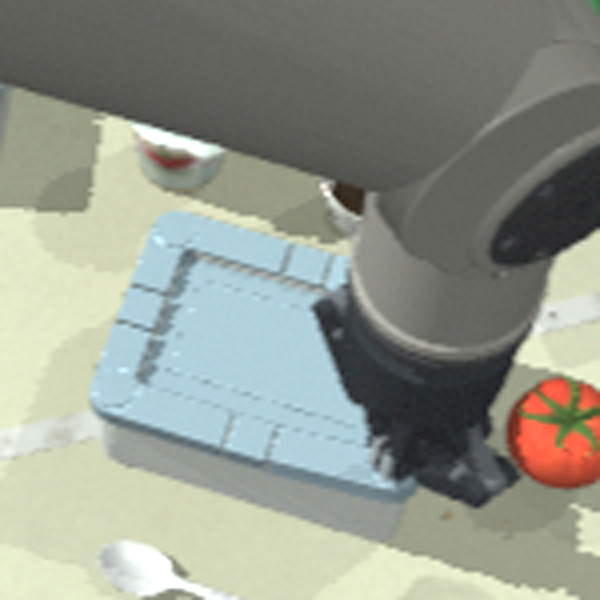

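Run:
```python
from fit import *
o=[.4756,-.2279,.092];q=proj("side",[o,[.4765,-.23,.084],[.4765,-.23,.0775]]);print(((q+.5-[280,140])*4).round())
for y in(-.03,.03):
  print((proj("side",[np.array(o)+y*np.array([.411,.912,0])])+.5-[280,140])*4)
```

```text
[[396. 463.]
 [398. 469.]
 [397. 474.]]
[[433.23690422 509.30478237]]
[[359.08321355 418.10892941]]
```

Run:
```python
from fit import *
from station import *
o=get_obs()["eef_pos"]
im=read_camera("side")["pixels"][200:290,350:430];im=cv2.convertScaleAbs(cv2.resize(im,None,fx=7,fy=7,interpolation=cv2.INTER_CUBIC),alpha=2.2)
for z,c in((0,(0,0,255)),(.02,(0,255,255)),(.05,(0,255,0)),(.073,(255,0,255))):
    q=((proj("side",[o+[0,0,z]])[0]+.5-[350,200])*7).astype(int);cv2.circle(im,tuple(q),5,c,2)
cv2.imwrite("pics/nr2.png",im)
```

```text
(no output)
```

View pics/nr2.png

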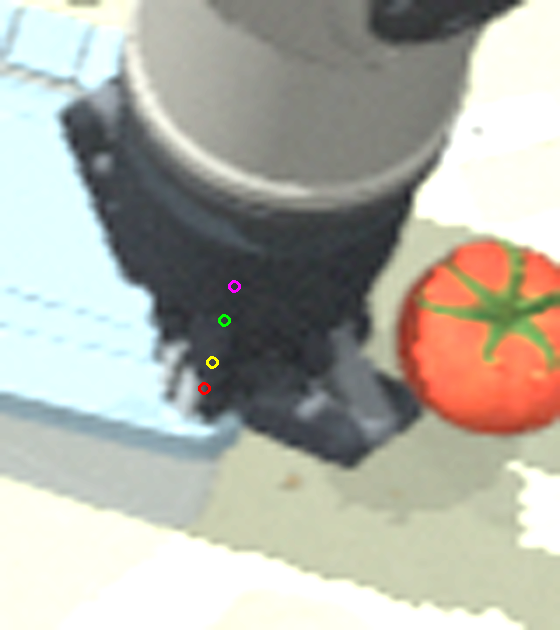

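The tip sits on the projected TCP (red), over the near-right pad. The bulge to the right is the finger linkage, which is higher up and clear of the tomato. I press.

{"name": "jog_arm", "arguments": {
  "dp": [
    [-0.05,-0.05,0.2],
    [-0.05,-0.05,0.35],
    [-0.05,-0.05,0.45],
    [-0.05,-0.05,0.55],
    [-0.05,-0.05,0.62]
  ],
  "angular": [
    [0,0,0],
    [0,0,0],
    [0,0,0],
    [0,0,0],
    [0,0,0]
  ],
  "claw": [0,0,0,0,0]
}}

```text
t: 7.9
eef_pos: [0.4772, -0.2315, 0.0777]
tool_rot: [-0.0, 0.211, 0.977, 0.0]
contact_force: [-0.5, -0.8, 1.9]
gripper_width: 0.001
```

{"name": "jog_arm", "arguments": {
  "dp": [
    [0,0,0.04],
    [0,0,0.06],
    [0,0,0.06],
    [0,0,0.06],
    [0,0,0.06]
  ],
  "angular": [
    [0,0,0],
    [0,0,0],
    [0,0,0],
    [0,0,0],
    [0,0,0]
  ],
  "claw": [0,0,0,0,0]
}}

```text
t: 8.4
eef_pos: [0.4773, -0.2316, 0.077]
tool_rot: [0.0, 0.211, 0.977, 0.0]
contact_force: [-2.7, 0.2, 7.8]
gripper_width: -0.003
```

{"name": "jog_arm", "arguments": {
  "dp": [
    [0,0,0.04],
    [0,0,0.05],
    [0,0,0.05],
    [0,0,0.05],
    [0,0,0.05]
  ],
  "angular": [
    [0,0,0],
    [0,0,0],
    [0,0,0],
    [0,0,0],
    [0,0,0]
  ],
  "claw": [0,0,0,0,0]
}}

```text
t: 8.9
eef_pos: [0.4773, -0.2316, 0.0765]
tool_rot: [0.0, 0.211, 0.977, 0.0]
contact_force: [-5.1, 1.8, 17.1]
gripper_width: -0.001
```

{"name": "jog_arm", "arguments": {
  "dp": [
    [0,0,-0.7],
    [0,0,-1.3],
    [-1.1,0.8,-1.3],
    [-2.2,1.7,-1.3],
    [-3.21,2.5,-1.3]
  ],
  "angular": [
    [0,0,0],
    [0,0,0],
    [0,0,0],
    [0,0,0],
    [0,0,0]
  ],
  "claw": [0,0,0,0,0]
}}

```text
t: 9.4
eef_pos: [0.5779, -0.2068, 0.1079]
tool_rot: [0.0, 0.211, 0.977, 0.0]
contact_force: [0.2, -0.5, -0.1]
gripper_width: 0.0
```

{"name": "jog_arm", "arguments": {
  "dp": [
    [0,0,0],
    [0,0,0.3],
    [0,0,0.6],
    [0,0,0.6],
    [0,0,0.6]
  ],
  "angular": [
    [0,0,0],
    [0,0,0],
    [0,0,0],
    [0,0,0],
    [0,0,0]
  ],
  "claw": [0,0,0,0,0]
}}

```text
t: 9.9
eef_pos: [0.575, -0.2082, 0.0923]
tool_rot: [-0.001, 0.212, 0.977, -0.0]
contact_force: [-0.4, 0.8, 0.6]
gripper_width: -0.0
```

```bash
python3 mv.py fr,.084 fr,.0765
python3 - <<'E'
from station import *
import cv2,pickle
d=read_camera("side")
im=d["pixels"][140:290,280:430];cv2.imwrite("pics/fr1.png",cv2.convertScaleAbs(cv2.resize(im,None,fx=4,fy=4,interpolation=cv2.INTER_CUBIC),alpha=1.7))
E
```

```text
t 9.9 pos [ 0.575  -0.2082  0.0923] F [-0.4  0.8  0.6] w -0.0 tilt [-0.001  0.    -1.   ] x [-0.91   0.414  0.001]
fr,.084 [-0.03, 0.04, 0.33]
fr,.0765 [-0.03, 0.04, 0.63]
```

View pics/fr1.png

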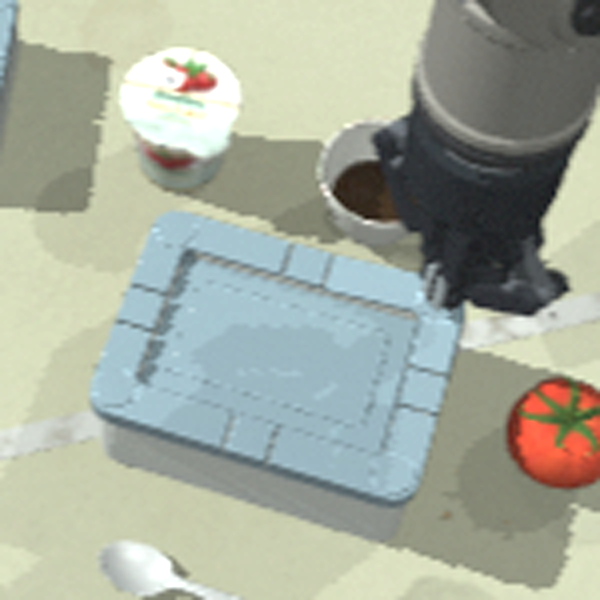

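The tip at (440,295) is over the far-right pad. Box, tomato, cup and spoon are where they were.

{"name": "jog_arm", "arguments": {
  "dp": [
    [0,0,0.2],
    [0,0,0.35],
    [0,0,0.45],
    [0,0,0.55],
    [0,0,0.62]
  ],
  "angular": [
    [0,0,0],
    [0,0,0],
    [0,0,0],
    [0,0,0],
    [0,0,0]
  ],
  "claw": [0,0,0,0,0]
}}

```text
t: 10.45
eef_pos: [0.5765, -0.2078, 0.0772]
tool_rot: [0.0, 0.211, 0.977, -0.0]
contact_force: [0.4, -0.1, 6.7]
gripper_width: -0.002
```

{"name": "jog_arm", "arguments": {
  "dp": [
    [0,0,0.04],
    [0,0,0.08],
    [0,0,0.08],
    [0,0,0.08],
    [0,0,0.08]
  ],
  "angular": [
    [0,0,0],
    [0,0,0],
    [0,0,0],
    [0,0,0],
    [0,0,0]
  ],
  "claw": [0,0,0,0,0]
}}

```text
t: 10.95
eef_pos: [0.5766, -0.2078, 0.0767]
tool_rot: [0.0, 0.211, 0.977, 0.0]
contact_force: [-2.6, 1.2, 14.5]
gripper_width: 0.006
```

{"name": "jog_arm", "arguments": {
  "dp": [
    [0,0,-1],
    [0,0,-3],
    [0,0,-5],
    [1,1.1,-6],
    [2,2.3,-6]
  ],
  "angular": [
    [0,0,0],
    [0,0,0],
    [0,0,0],
    [0,0,0],
    [0,0,0]
  ],
  "claw": [0,0,0,0,0]
}}

```text
t: 11.45
eef_pos: [0.556, -0.1359, 0.2293]
tool_rot: [0.004, 0.213, 0.977, 0.0]
contact_force: [1.0, 0.9, -0.2]
gripper_width: 0.0
```

{"name": "jog_arm", "arguments": {
  "dp": [
    [1.2,1.5,0],
    [2.4,3,0],
    [3.6,4.5,0],
    [4.8,6,0],
    [6,7.5,0]
  ],
  "angular": [
    [0,0,0],
    [0,0,0],
    [0,0,0],
    [0,0,0],
    [0,0,0]
  ],
  "claw": [0,0,0,0,0]
}}

```text
t: 11.95
eef_pos: [0.494, 0.0997, 0.225]
tool_rot: [-0.0, 0.211, 0.977, -0.0]
contact_force: [0.9, 0.2, 0.1]
gripper_width: -0.002
```

{"name": "jog_arm", "arguments": {
  "dp": [
    [1,1.5,0],
    [2,3,0],
    [3,4.5,0],
    [4,6,0],
    [4,6,0]
  ],
  "angular": [
    [0,0,0],
    [0,0,0],
    [0,0,0],
    [0,0,0],
    [0,0,0]
  ],
  "claw": [0,0,0,0,0]
}}

```text
t: 12.45
eef_pos: [0.4632, 0.2833, 0.2247]
tool_rot: [-0.001, 0.206, 0.979, 0.001]
contact_force: [-0.2, -0.6, 1.0]
gripper_width: 0.001
```

```bash
python3 mv.py
python3 - <<'E'
from station import *
import cv2,pickle,numpy as np
for n,(x,y) in(("top",(305,185)),("side",(290,180))):
    d=read_camera(n);p=d["pixels"];pickle.dump(d,open(n+"9.pkl","wb"));q=pickle.load(open(n+"0.pkl","rb"))["pixels"]
    L=[cv2.resize(i[y-15:y+110,x-10:x+140],None,fx=2.66,fy=2.66,interpolation=cv2.INTER_CUBIC) for i in(q,p)]
    cv2.imwrite(f"pics/end_{n}.png",cv2.convertScaleAbs(np.hstack(L),alpha=1.7))
    print(cv2.imwrite(f"pics/full_{n}.png",p))
E
```

```text
t 12.45 pos [0.4632 0.2833 0.2247] F [-0.2 -0.6  1. ] w 0.0 tilt [-0.002  0.003 -1.   ] x [-0.915  0.404  0.003]
True
True
```

View pics/end_top.png

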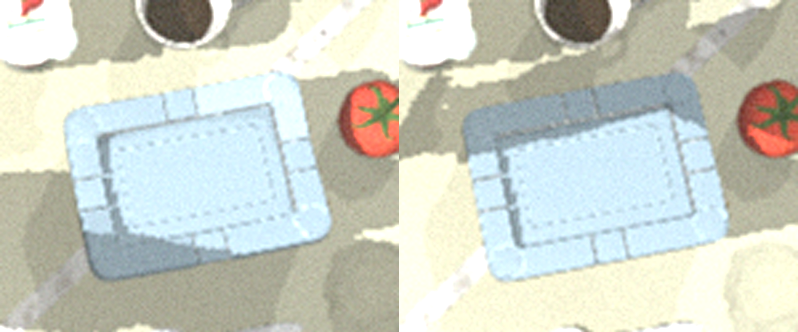

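View pics/end_side.png

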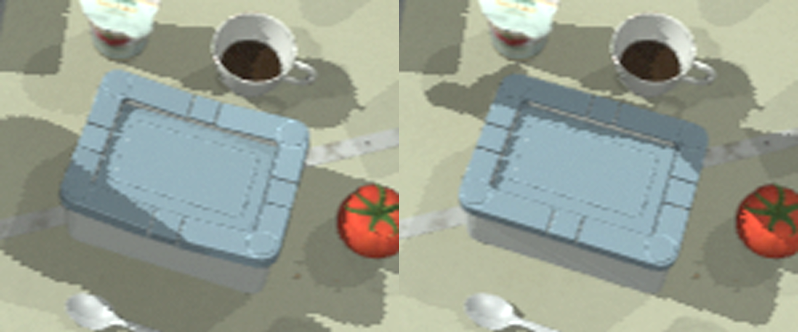

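Box and surroundings are unmoved. I zoom into each corner, before and after.

Run:
```python
from fit import *
for n in("side","top"):
    E=pickle.load(open(n+"9.pkl","rb"));v=[.5096,-.1446,.2218]
    rows=[]
    for d in(D[n],E):
        r=[]
        for q,qs,qu in zip(proj(n,W(v,pad,.08)),proj(n,W(v,pad,.0775)),proj(n,W(v,pad,.084))):
            x,y=q.round().astype(int)-14;c=d["pixels"][y:y+28,x:x+28].astype(float);c=np.clip((c-c.min())/(np.percentile(c,99)-c.min())*255,0,255).astype(np.uint8)
            c=cv2.resize(c,None,fx=7,fy=7,interpolation=cv2.INTER_CUBIC)
            for p,col in((qs,(0,255,0)),(qu,(0,0,255))): cv2.circle(c,tuple(((p-[x,y]+.5)*7).astype(int)),2,col,-1)
            r.append(c)
        rows.append(np.hstack(r))
    cv2.imwrite(f"pics/cor_{n}.png",np.vstack(rows))
```

```text
(no output)
```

View pics/cor_side.png

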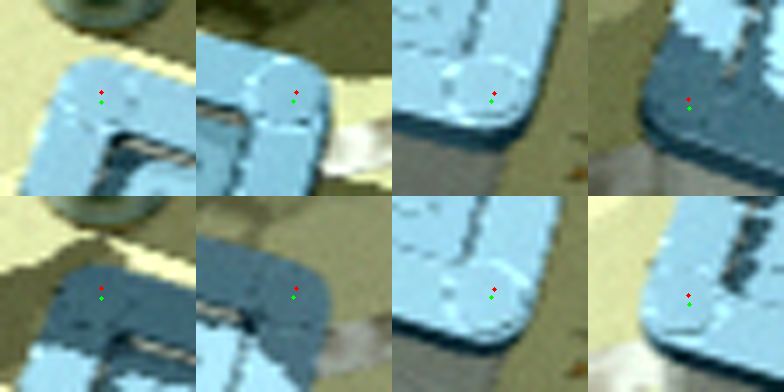

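View pics/cor_top.png

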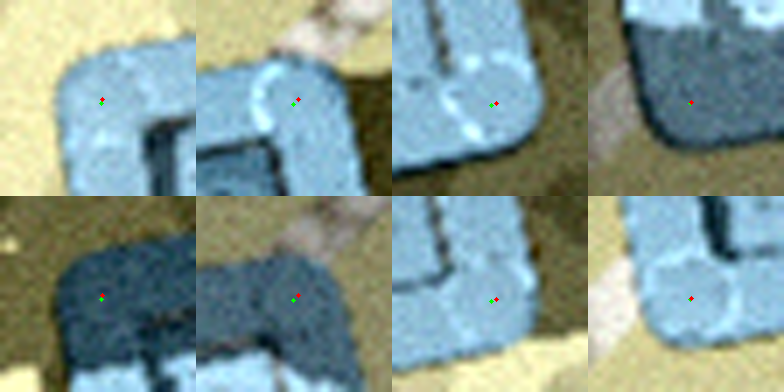

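All four outlines dropped. Far-right is the least clear because it is in shadow, so I check it against modelled rim outlines (shut in green, sprung in red).

Run:
```python
from fit import *
n="side";E=pickle.load(open(n+"9.pkl","rb"));v=[.5096,-.1446,.2218]
a=np.linspace(0,np.pi/2,12);r=.018
rows=[]
for d in(D[n],E):
    R=[]
    for sx,sy in((1,1),(1,-1),(-1,-1),(-1,1)):
        cx=np.array([sx*(.065-r),sy*(.09-r)])
        arc=np.r_[[[sx*.065,sy*.045]],cx+r*np.c_[sx*np.cos(a),sy*np.sin(a)],[[sx*.035,sy*.09]]]
        x,y=proj(n,W(v,cx[None],.08))[0].round().astype(int)-14
        c=d["pixels"][y:y+28,x:x+28].astype(float);c=np.clip((c-c.min())/(np.percentile(c,97)-c.min())*255,0,255).astype(np.uint8)
        c=cv2.resize(c,None,fx=7,fy=7,interpolation=cv2.INTER_CUBIC)
        u=np.array([sx*.065,sy*.09])
        dist=(np.abs(arc[:,0])/.065+np.abs(arc[:,1])/.09-1)
        for z,col in((np.full(len(arc),.076),(0,255,0)),(.076+.011*np.clip(dist,0,1),(0,0,255))):
            p=W(v,arc,0);p[:,2]=z
            cv2.polylines(c,[((proj(n,p)-[x,y]+.5)*7).astype(int)],False,col,1)
        R.append(c)
    rows.append(np.hstack(R))
cv2.imwrite("pics/rim.png",np.vstack(rows))
```

```text
(no output)
```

View pics/rim.png

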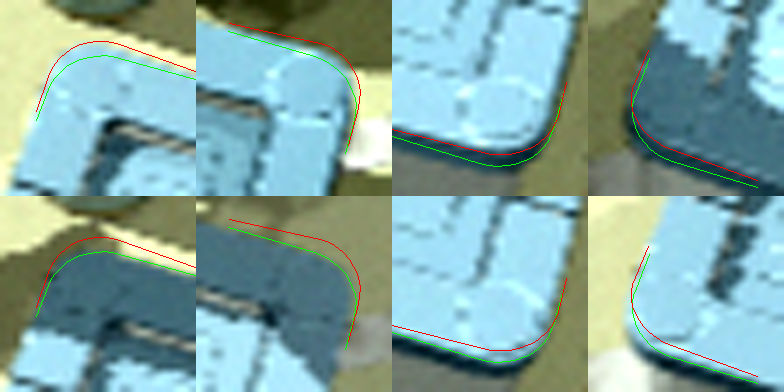

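All four rims moved from the sprung outline to the shut one, far-right included. I hand in.

```bash
python3 -c "
from station import *
print(hand_in())"
```

```text
the job is handed in; nothing more can be done
None
```

I pressed all four corner pads of the larger box with the shut fingertips, in the order far-left, near-left, near-right, far-right. I then withdrew the arm and handed in at about 12.5 s of the 37 s allowed; `hand_in()` gave no verdict.

- **Pressing:** each corner met its hard stop with the fingertips at about 76.5 to 76.7 mm, at 13 to 21 N. The text gives 77.5 mm for a shut pad, which is within calibration accuracy.
- **Lid:** the before-and-after rim outlines show all four corners dropped to about the shut outline. I judged this from the images and forces, as the angles cannot be read directly. Far-right was the least clear because it was in shadow.
- **Box and surroundings:** the box, pot, tomato, cup and spoon look unmoved in both views. At the end the arm was clear of everything, with force readings near zero.
- **Mismatches:** the first reach stopped 13 mm short because of the speed limit, and I corrected it before pressing. The modelled outlines fit the images to about 1 to 2 mm.

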